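# Turn a square pot over onto the decorating wheel and crank its far side round

### The job

Turn the square stoneware pot over and stand it mouth-down in the middle of the decorating wheel, setting it down without dropping it. Once it stands there and you have let go of it, turn the crank with the red knob exactly two full turns clockwise (seen from above), so that the pot's far side comes round to the front and the knob ends where it started. Leave the tea bowl and the glaze jar where they stand.

Things in the scene. Friction and masses are not known exactly. Their poses are not given: they have to be found in the camera images.
- pot_center (a point): Centre (half-way up) of the loose square pot: a straight slab-built stoneware box, 60 x 60 mm outside, 80 mm tall, walls 5 mm, bottom 6 mm, open at one end; olive glaze, cream rim at the mouth, bare terracotta at the foot; about 0.3 kg. Its z axis runs from the foot to the mouth (points up at the start: it stands mouth-up on the table); x and y are square to its four flat sides. It lies safely on any flat side.
- wheel_top (a point): Centre of the top face of the decorating wheel, a flat round aluminium disc of 160 mm diameter with concentric lines, its top 35 mm above the table, on a low grey stand 20 mm high that also carries the crank post (centre 220 mm from the wheel's centre). The wheel is geared to the crank: it turns a quarter turn for each full turn of the crank, the same way round, and is otherwise held still by the crank's friction.
- crank (a joint): Angle of the crank in rad: 0 at the start, grows as the crank turns clockwise seen from above, 6.283 for each full turn; no stop near two turns. It turns about a vertical axis with light friction (about 1 N at the knob) and stays where it is left.
- crank_grip (a point): Middle of the grip part of the red knob of the crank, 135 mm above the table, 55 mm from the crank's axis. The knob is an upright round handle, 28 mm in diameter, from 102 to 160 mm above the table, free to spin on its pin; the steel crank arm lies just below it (top at 102 mm).
- crank_axis (a point): Point on the vertical axis of the crank at the height of the knob's grip point (135 mm above the table), over the grey post.
- pot: The same pot; its origin is the centre of the underside of its foot, axes as for pot_center.
- teabowl_center (a point): Centre (half-way up) of a dark loose tea bowl, 100 mm in diameter at the rim, 60 mm tall, standing near the pot. To be left alone.
- jar_center (a point): Centre (half-way up) of a loose amber glass jar of glaze with a dark lid, 66 mm in diameter, 75 mm tall. To be left alone.
Mind the look-alikes: they are no part of the job. Leave any purple or turquoise look-alike of the pot alone.

How it is judged:
By the outcome, as a careful person would: the job done as asked, in the order asked, and still so for the second after the job is handed in, with the robot touching nothing.
It also fails if it takes over 72 s, if anything falls off the work surface, if the arm or the gripper's body presses on something with over 40 N, if the wrist force passes 120 N, or if a joint passes its speed limit or range.

### The arm

A 7-joint arm with a two-finger parallel gripper is mounted at the origin on the work surface. World frame = base frame: x ahead of the robot, y to its left, z up, the work surface at z = 0. Lengths are in m, angles in rad, forces in N, time in s.
With the tool pointing down it reaches from about 0.4 to 0.85 m from the base axis. Payload 10.4 kg.
Tool frame: the origin (TCP) lies midway between the tips of the shut fingers; the grasp point (between the pads) lies 19 mm behind it (bot.tcp_to_grasp is the distance from the TCP to the grasp point, in m); z points along the fingers, y is the line along which they close (so a half turn about z gives the same grasp; the last joint's range is limited). The gripper opens to 87 mm and grips with 3 to 60 N. Pads are 19 mm wide; open, the fingers measure 117 mm over their backs; the gripper's body (75 mm by 190 mm) begins 51 mm behind the grasp point.
Start: joints at [1.203, 0.332, -0.065, 1.46, 0.022, 1.35, -0.088], TCP at [0.211, -0.588, 0.223] pointing down, gripper open.
Joint ranges: [-2.6, 2.6], [-0.5, 2.12], [-1.47, 1.34], [0.16, 2.42], [-1.27, 4.41], [0.06, 2.06], [-2.6, 2.6]. Speed limits (rad/s): [2.22, 2.22, 2.79, 2.79, 3.14, 3.14, 3.14].

### API

Orientations are given as a rotation vector (axis times angle).
In Python, from station import get_state, viewer, sign_off, bot gives the robot as it stands.
- The arm moves only by the tool step_arm, never from a script. Its arguments are lists of equal length, an entry for each row: "jaw": the finger opening in mm, from 0 to 87; "translation": the shift along the tool's x, y, z in mm, a list of three; "rotation": the turn, a rotation vector about the tool's x, y, z in degrees, a list of three. In form: {"jaw": [jaw, ...], "translation": [[dx, dy, dz], ...], "rotation": [[ax, ay, az], ...]}. A call has 1 to 12 rows; each row shifts and turns the commanded pose from where the row before left it, along the tool's axes as they then stand; what a row does not reach is not made up. A row lasts 1/8 s, in which the tool goes at most 62.5 mm and 10.7 degrees, less where a joint would pass 70% of its speed; a pose out of reach is approached as far as the arm can. A call with a gripper value outside its range is refused whole. The fingers move at their own pace and stop on an object; "grip_force" is the grip in N (left out, the last holds). Time passes only in rows, so rows that do not move let the fingers close. It gives the time, the measured TCP pose, the force, the opening and the grip force at its end, in the units of the state.
- get_state(): the state, without advancing time (a new reading comes with each control period).
- viewer.get_image(name): name is "scene" or "top"; returns a dict with "color" (400x640x3 uint8, red, green, blue), "fovy" (degrees; the focal length in pixels is half the picture's height over the tangent of half this angle, whatever the lens; pixels are square), "cx", "cy" (the principal point, pixels), "rvec" (rotation vector, rad) and "tvec" (3), from world to camera coordinates, as OpenCV has them. Camera axes: x right, y down, z forward; pixel columns grow to the right and rows downward; lengths in m; the calibration is good to about 2 mm. A picture is of the moment at which its call begins. There is no depth.
- sign_off(): hands the job in; it is judged then, once.
The state is a dict: "time_s": time; "joints": joint angles; "qvel": joint speeds; "effort": joint torques, N m; "position": TCP position; "tool_rot": TCP orientation; "force": force on the tool from outside, world axes, zero at the start; "wrist_torque": the same for the moment, N m; "width": opening from 0.0 (shut) to 1.0 (fully open); "grasp_force": force on a finger pad.
Only numpy, scipy, OpenCV 4.12 (cv2) and the standard library are available. Lean on these libraries where they do the work, as an engineer would, in place of code of your own. Each camera call takes 0.05 s, during which the arm holds its last target. There are 200 camera calls.

## Working session

There is one attempt and no reset: what is moved stays moved. The work goes in short steps, Python scripts to look and compute and a tool call to move; the robot and the scene stay as the last step left them, time stands still between calls to the robot, and variables do not carry over. Pictures are saved under pics/ and viewed, at most 10 in all, crops included, and the job is handed in when it is done.

Besides the shell and the picture viewer there is one more tool, called after "Request:" as name(argument=value, ...) on one line, values as JSON. step_arm: Moves the arm, as the interface text tells. Its arguments: {"type":"object","properties":{"jaw":{"type":"array"},"translation":{"type":"array"},"rotation":{"type":"array"},"grip_force":{"type":"number"}},"required":["jaw","translation","rotation"]}

```bash
ls; mkdir -p pics; cat > h.py <<'E'
import numpy as np, cv2
from scipy.spatial.transform import Rotation as R
from station import get_state, viewer, sign_off, bot
def cam(n):
    d=viewer.get_image(n); h=d["color"].shape[0]; f=h/2/np.tan(np.radians(d["fovy"])/2)
    K=np.array([[f,0,d["cx"]],[0,f,d["cy"]],[0,0,1]]); return d,K
def ray(d,K,uv,z):
    M=R.from_rotvec(np.ravel(d["rvec"])).as_matrix(); t=np.ravel(d["tvec"])
    c=-M.T@t; r=M.T@np.linalg.inv(K)@np.array([uv[0],uv[1],1.]); return c+r*(z-c[2])/r[2]
def proj(d,K,P):
    return cv2.projectPoints(np.array(P,float).reshape(-1,1,3),np.ravel(d["rvec"]),np.ravel(d["tvec"]),K,None)[0].reshape(-1,2)
def save(d,name): cv2.imwrite("pics/"+name,d["color"][:,:,::-1])
E
python3 - <<'E'
from h import *
for n in("scene","top"):
    d,K=cam(n); save(d,n+"0.png"); print(n,d["fovy"],d["cx"],d["cy"],ray(d,K,(320,200),0), [k for k in d])
s=get_state();print(s)
E
```

```text
pics
scene 55.05802967650667 320.80718331649405 201.1913406864156 [ 0.46296601 -0.00795983  0.        ] ['color', 'fovy', 'cx', 'cy', 'rvec', 'tvec']
top 55.975596079494764 326.6017101392945 203.15401588125286 [0.58995742 0.04716878 0.        ] ['color', 'fovy', 'cx', 'cy', 'rvec', 'tvec']
{'time_s': 0.1, 'joints': array([ 1.20342163,  0.33280958, -0.06467938,  1.46084655,  0.02161892,
        1.34991446, -0.08846719]), 'qvel': array([ 0.0007758 , -0.00167909, -0.00140411, -0.00159807, -0.0022468 ,
        0.00059812, -0.00106566]), 'effort': array([ 8.10764195e-04, -6.24548435e+01,  2.44233274e-02, -3.90717459e+01,
       -6.13990612e-02,  3.66491417e-02,  1.07641038e-04]), 'position': array([ 0.21110188, -0.58790108,  0.22183804]), 'tool_rot': array([-3.09379061e+00, -5.38735092e-01,  4.73494980e-04]), 'force': array([-0.09841194, -0.49447821,  0.13560897]), 'wrist_torque': array([ 0.0036791 ,  0.01545161, -0.01391834]), 'grasp_force': 0.0, 'width': 0.9974830552896544}
```

View pics/scene0.png

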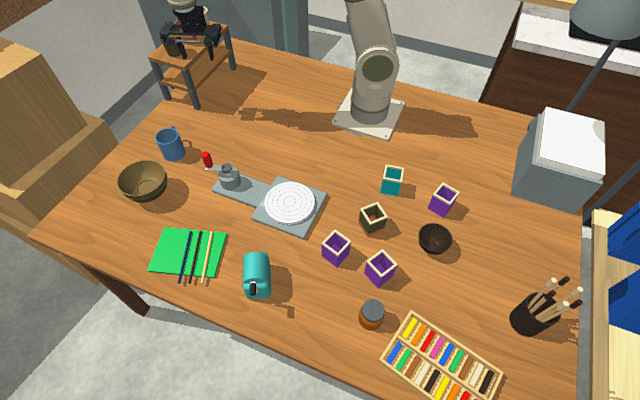

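View pics/top0.png

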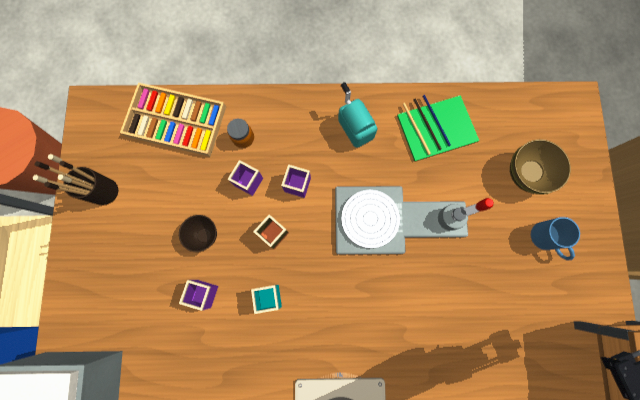

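Candidates are the olive pot at top (270,232) / scene (373,218), purple boxes at top (245,177), (296,180) and (198,295), and a turquoise box at top (266,299). The olive one with the cream rim fits. I'll confirm it in an enlarged crop.

```bash
python3 - <<'E'
from h import *
t,Kt=cam("top"); s,Ks=cam("scene")
a=cv2.resize(t["color"][195:270,225:325],(800,600),interpolation=cv2.INTER_CUBIC)[:,:,::-1]
b=t["color"][170:270,320:510]
c=s["color"][190:245,340:410]
f=lambda i,k:cv2.resize(i,None,fx=k,fy=k,interpolation=cv2.INTER_CUBIC)[:,:,::-1]
o=np.zeros((600,800,3),np.uint8)
A=f(t["color"][210:255,240:300],6.); o[:270,:360]=A      # top u=240+x/6 v=210+y/6
C=f(c,4.8); o[:264,400:736]=C                             # scene u=340+(x-400)/4.8
B=f(b,3.); o[280:580,:570]=B                              # top u=320+x/3 v=170+(y-280)/3
cv2.imwrite("pics/crop1.png",o)
for n,u,z in(("wheel",(370,219),.035),("post",(453,216),.1),("knob",(484,204),.16),("potmid",(270,231),.08),("bowl",(198,233),.06),("jar",(239,131),.075),("pA",(245,176),.08),("pB",(296,180),.08),("tq",(266,299),.08)): print(n,ray(t,Kt,u,z).round(3))
E
```

```text
wheel [ 0.529 -0.089  0.035]
post [ 0.524 -0.293  0.1  ]
knob [ 0.544 -0.349  0.16 ]
potmid [0.494 0.176 0.08 ]
bowl [0.493 0.368 0.06 ]
jar [0.769 0.266 0.075]
pA [0.641 0.245 0.08 ]
pB [0.629 0.109 0.08 ]
tq [0.323 0.183 0.08 ]
```

View pics/crop1.png

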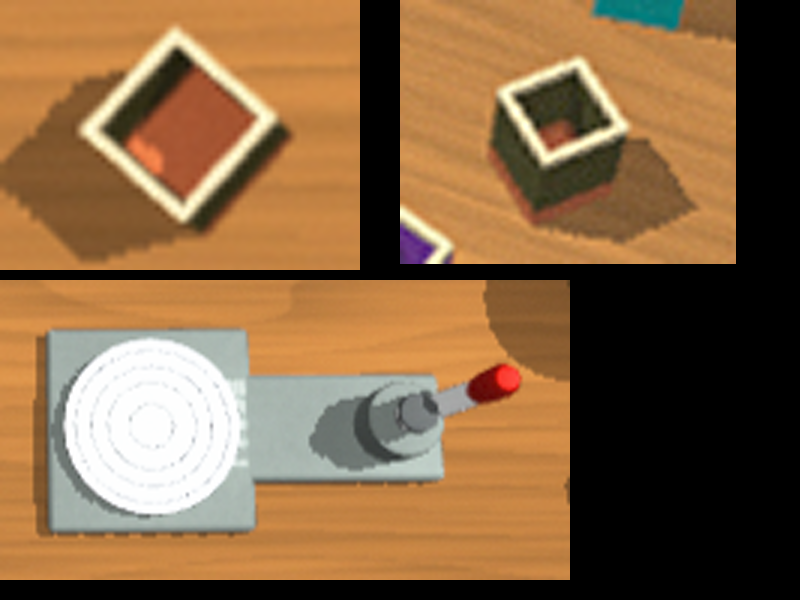

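The crop confirms an olive box with a cream rim and a terracotta foot, so it is the right pot. Next I'll fit the poses numerically.

```bash
cat >> h.py <<'E'
from scipy.optimize import least_squares
E
python3 - <<'E'
from h import *
t,Kt=cam("top"); s,Ks=cam("scene")
ct=np.array([(240+x/6-.4,210+y/6-.4) for x,y in((176,28),(278,118),(186,224),(80,130))])
cs=np.array([(340+(x-400)/4.8-.4,190+y/4.8-.4) for x,y in((545,166),(497,92),(580,58),(628,128))])
def cor(p,z=.08): 
    a=p[2]+np.radians([45,-45,-135,135]); return np.c_[p[0]+.0424*np.cos(a),p[1]+.0424*np.sin(a),0*a+z]
def best(fn):
    b=None
    for a in np.radians([-60,-30,0,30,60,120,210]):
        r=least_squares(fn,[.494,.176,a]); b=r if b is None or r.cost<b.cost else b
    return b
for n,fn in(("top",lambda p:(proj(t,Kt,cor(p))-ct).ravel()),):
    r=best(fn); print(n,r.x,np.degrees(r.x[2]),r.cost)
    q=proj(s,Ks,cor(r.x)); print(q.round(1),cs.round(1))
# wheel by white mask in both
for n,d,K in(("top",t,Kt),("scene",s,Ks)):
    m=(d["color"].min(2)>215).astype(np.uint8); g=ray(d,K,(0,0),0)
    m2=np.zeros_like(m); c=proj(d,K,[.529,-.089,.035])[0].astype(int); cv2.circle(m2,tuple(int(i) for i in c),40,1,-1)
    pts=cv2.findNonZero(m*m2); h=cv2.convexHull(pts)
    e=cv2.fitEllipse(h); print(n,"wheel",e,ray(d,K,e[0],.035).round(4))
    hsv=cv2.cvtColor(d["color"],cv2.COLOR_RGB2HSV); k=proj(d,K,[.54,-.345,.135])[0]
    m=(((hsv[...,0]<6)|(hsv[...,0]>174))&(hsv[...,1]>200)).astype(np.uint8)
    z=np.argwhere(m); z=z[np.hypot(z[:,0]-k[1],z[:,1]-k[0])<25]; c=z.mean(0)[::-1]
    print("knob",len(z),c,z.min(0),z.max(0),ray(d,K,c,.131).round(4))
E
```

```text
top [0.49516815 0.17703184 5.55690529] 318.38722051720293 0.11734778526348195
[[368.8 223.5]
 [359.  208.3]
 [376.2 201.5]
 [386.3 216.3]] [[369.8 224.2]
 [359.8 208.8]
 [377.1 201.7]
 [387.1 216.3]]
top wheel ((372.0402526855469, 218.42117309570312), (57.60646438598633, 62.75839614868164), 96.10074615478516) [ 0.5302 -0.0944  0.035 ]
knob 129 [483.82170543 204.26356589] [198 477] [210 492] [ 0.5484 -0.3612  0.131 ]
scene wheel ((288.8742370605469, 201.83082580566406), (40.54143524169922, 50.06547927856445), 83.51229095458984) [ 0.5322 -0.0871  0.035 ]
knob 111 [206.58558559 158.91891892] [152 201] [167 211] [ 0.5446 -0.3612  0.131 ]
```

```bash
cat >> h.py <<'E'
def rot(yaw,lean):  # tool y horizontal at yaw(deg); tool z = down leaned by lean deg towards yaw-90
    a=np.radians(yaw);b=np.radians(lean);h=np.array([np.sin(a),-np.cos(a),0])
    y=np.array([np.cos(a),np.sin(a),0]);z=np.sin(b)*h-np.cos(b)*np.array([0,0,1.]);return R.from_matrix(np.c_[np.cross(y,z),y,z])
def now(): s=get_state(); return np.array(s["position"]),R.from_rotvec(s["tool_rot"])
def rows(start,wps):  # wps: (pos,Rot,n) ; straight shift, even turn
    p,q=start; T=[];O=[]
    for P,Q,n in wps:
        w=(q.inv()*Q).as_rotvec()
        p0,q0=p,q
        for i in range(1,n+1):
            pt=p0+(np.array(P)-p0)*i/n; T.append((q.inv().apply(pt-p)*1e3).round(1).tolist())
            q2=q0*R.from_rotvec(w*i/n); O.append(np.degrees((q.inv()*q2).as_rotvec()).round(1).tolist()); p,q=pt,q2
    print(T);print(O); return p,q
E
python3 - <<'E'
from h import *
print(bot.tcp_to_grasp)
p,q=now()
y0=np.degrees(np.arctan2(*q.apply([0,1,0])[1::-1]));print(y0)
# yaw continuous y0 -> 48.4, arc midpoint
m=y0+59
st=rows((p,q),[((.44,-.22,.26),rot(m,0),8),((.46,.19,.26),rot(48.4,0),10)])
E
```

```text
0.0187
-70.24465171233449
[[42.5, -33.6, -4.7], [46.4, -27.9, -4.7], [49.6, -21.7, -4.7], [52.0, -15.2, -4.7], [53.5, -8.4, -4.7], [54.2, -1.4, -4.7], [53.9, 5.5, -4.7], [52.7, 12.4, -4.7], [40.6, -6.0, -0.0], [41.0, -1.8, -0.0], [41.0, 2.5, -0.0], [40.5, 6.7, -0.0], [39.6, 10.9, -0.0], [38.2, 15.0, -0.0], [36.5, 18.8, -0.0], [34.3, 22.5, -0.0], [31.8, 26.0, -0.0], [28.9, 29.1, -0.0]]
[[-0.0, -0.0, -7.4], [-0.0, -0.0, -7.4], [-0.0, -0.0, -7.4], [-0.0, -0.0, -7.4], [-0.0, -0.0, -7.4], [-0.0, -0.0, -7.4], [-0.0, -0.0, -7.4], [-0.0, -0.0, -7.4], [0.0, 0.0, -6.0], [0.0, 0.0, -6.0], [0.0, 0.0, -6.0], [0.0, 0.0, -6.0], [0.0, 0.0, -6.0], [0.0, 0.0, -6.0], [0.0, 0.0, -6.0], [0.0, 0.0, -6.0], [0.0, 0.0, -6.0], [0.0, 0.0, -6.0]]
```

Request:
step_arm(jaw=[87,87,87,87,87,87,87,87,87,87,87,87], translation=[[42.5,-33.6,-4.7],[46.4,-27.9,-4.7],[49.6,-21.7,-4.7],[52,-15.2,-4.7],[53.5,-8.4,-4.7],[54.2,-1.4,-4.7],[53.9,5.5,-4.7],[52.7,12.4,-4.7],[40.6,-6,0],[41,-1.8,0],[41,2.5,0],[40.5,6.7,0]], rotation=[[0,0,-7.4],[0,0,-7.4],[0,0,-7.4],[0,0,-7.4],[0,0,-7.4],[0,0,-7.4],[0,0,-7.4],[0,0,-7.4],[0,0,-6],[0,0,-6],[0,0,-6],[0,0,-6]])

```text
time_s: 1.8
position: [0.4466, -0.0544, 0.2603]
tool_rot: [1.952, 2.461, -0.0]
force: [0.2, -0.9, -0.2]
width: 0.999
grasp_force: 0.0
```

Request:
step_arm(jaw=[87,87,87,87,87,87,87], translation=[[39.6,10.9,0],[38.2,15,0],[36.5,18.8,0],[34.3,22.5,0],[31.8,26,0],[28.9,29.1,0],[0,0,0]], rotation=[[0,0,-6],[0,0,-6],[0,0,-6],[0,0,-6],[0,0,-6],[0,0,-6],[0,0,0]])

```text
time_s: 2.68
position: [0.4559, 0.1936, 0.2602]
tool_rot: [-1.091, -2.945, -0.002]
force: [0.4, -0.7, -0.3]
width: 0.998
grasp_force: 0.0
```

```bash
python3 - <<'E'
from h import *
p,q=now(); print(p,get_state()["joints"].round(2))
Q=rot(48.4,45); z=Q.apply([0,0,1]); C=np.array([.495,.177,.042])
st=rows((p,q),[(C-z*.13,Q,6)]); print(z)
E
```

```text
[0.45589423 0.19363066 0.26021806] [ 0.38  0.1  -0.91  1.7   0.08  1.38  0.32]
[[8.5, 2.4, 21.1], [11.2, 2.4, 19.8], [13.7, 2.4, 18.1], [16.0, 2.3, 16.2], [18.0, 2.3, 13.9], [19.6, 2.3, 11.5]]
[[0.1, -7.5, 0.1], [0.1, -7.5, 0.1], [0.1, -7.5, 0.1], [0.1, -7.5, 0.1], [0.1, -7.5, 0.1], [0.1, -7.5, 0.1]]
[ 0.5287731  -0.46946673 -0.70710678]
```

Request:
step_arm(jaw=[87,87,87,87,87,87,87], translation=[[8.5,2.4,21.1],[11.2,2.4,19.8],[13.7,2.4,18.1],[16,2.3,16.2],[18,2.3,13.9],[19.6,2.3,11.5],[0,0,0]], rotation=[[0.1,-7.5,0.1],[0.1,-7.5,0.1],[0.1,-7.5,0.1],[0.1,-7.5,0.1],[0.1,-7.5,0.1],[0.1,-7.5,0.1],[0,0,0]])

```text
time_s: 3.55
position: [0.4247, 0.2355, 0.1301]
tool_rot: [0.84, 2.235, -0.363]
force: [-0.9, -0.1, 0.2]
width: 1.001
grasp_force: 0.0
```

```bash
python3 - <<'E'
from h import *
p,q=now(); print(p,q.apply([0,0,1]),q.apply([0,1,0]),get_state()["joints"].round(2))
Q=rot(48.4,45); z=Q.apply([0,0,1]); C=np.array([.495,.177,.042])
st=rows((p,q),[(C+z*.006,Q,6)])
d,K=cam("scene"); c=proj(d,K,[.495,.177,.06])[0].astype(int)
i=d["color"][max(0,c[1]-100):c[1]+65,c[0]-110:c[0]+110]; cv2.imwrite("pics/pre.png",cv2.resize(i,None,fx=3.5,fy=3.5,interpolation=3)[:,:,::-1])
E
```

```text
[0.42468492 0.23545296 0.1301233 ] [ 0.52306717 -0.47424187 -0.70816339] [ 0.66248025  0.7489792  -0.01225088] [-0.23  0.38 -1.01  2.02  1.02  1.48 -0.82]
[[-0.4, 0.7, 22.2], [-0.4, 0.6, 22.2], [-0.4, 0.6, 22.2], [-0.4, 0.6, 22.2], [-0.4, 0.5, 22.2], [-0.4, 0.5, 22.2]]
[[-0.1, -0.0, 0.1], [-0.1, -0.0, 0.1], [-0.1, -0.0, 0.1], [-0.1, -0.0, 0.1], [-0.1, -0.0, 0.1], [-0.1, -0.0, 0.1]]
```

View pics/pre.png

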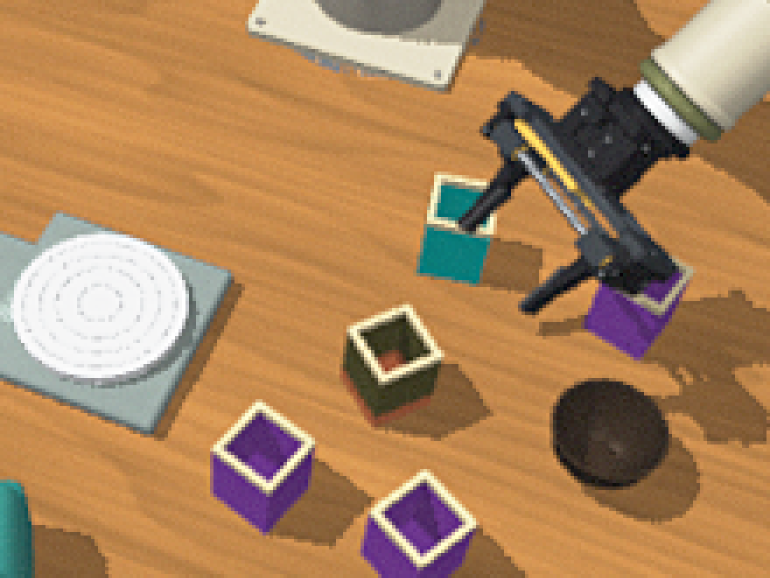

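The picture shows the open fingers straddling the olive pot (crop about (390,360)) along its two faces, with the look-alikes and the bowl clear. I'll descend along the tool axis and grip.

Request:
step_arm(jaw=[87,87,87,87,87,87,87], translation=[[-0.4,0.6,22.2],[-0.4,0.6,22.2],[-0.4,0.6,22.2],[-0.4,0.6,22.2],[-0.4,0.6,22.2],[-0.4,0.5,22.2],[0,0,0]], rotation=[[-0.1,0,0.1],[-0.1,0,0.1],[-0.1,0,0.1],[-0.1,0,0.1],[-0.1,0,0.1],[-0.1,0,0.1],[0,0,0]])

```text
time_s: 4.47
position: [0.5021, 0.1696, 0.0404]
tool_rot: [0.86, 2.222, -0.346]
force: [-0.6, -0.4, 0.7]
width: 0.999
grasp_force: 0.0
```

Request:
step_arm(jaw=[50,50,50,50,50,50], translation=[[0,0,0],[0,0,0],[0,0,0],[0,0,0],[0,0,0],[0,0,0]], rotation=[[0,0,0],[0,0,0],[0,0,0],[0,0,0],[0,0,0],[0,0,0]], grip_force=25)

```text
time_s: 5.22
position: [0.501, 0.1732, 0.0416]
tool_rot: [0.854, 2.224, -0.342]
force: [-3.4, 0.1, 5.7]
width: 0.688
grasp_force: 25.0
```

```bash
python3 - <<'E'
from h import *
p,q=now(); print(p,q.apply([0,0,1]),get_state()["width"],get_state()["joints"].round(2))
L=np.array([.485,.10,.20])
st=rows((p,q),[(p+[0,0,.06],q,3),((.485,.12,.18),rot(48.4,0),8),(L,rot(48.4,-43),7)])
E
```

```text
[0.50096593 0.17322918 0.04156548] [ 0.53175442 -0.46700526 -0.70650076] 0.6882099208919014 [-0.15  0.52 -0.86  2.08  1.26  1.31 -0.9 ]
[[-14.2, 0.2, -14.1], [-14.2, 0.2, -14.1], [-14.2, 0.2, -14.1], [-9.1, -6.2, -4.9], [-8.5, -6.2, -5.7], [-7.9, -6.2, -6.5], [-7.2, -6.2, -7.3], [-6.5, -6.3, -8.0], [-5.7, -6.3, -8.5], [-4.8, -6.3, -9.1], [-3.9, -6.3, -9.5], [-1.9, -2.1, -2.9], [-1.6, -2.1, -3.0], [-1.2, -2.1, -3.2], [-0.9, -2.1, -3.3], [-0.5, -2.1, -3.4], [-0.2, -2.1, -3.4], [0.2, -2.1, -3.4]]
[[0.0, 0.0, 0.0], [0.0, 0.0, 0.0], [0.0, 0.0, 0.0], [0.1, 5.6, -0.0], [0.1, 5.6, -0.0], [0.1, 5.6, -0.0], [0.1, 5.6, -0.0], [0.1, 5.6, -0.0], [0.1, 5.6, -0.0], [0.1, 5.6, -0.0], [0.1, 5.6, -0.0], [-0.0, 6.1, 0.0], [-0.0, 6.1, 0.0], [-0.0, 6.1, 0.0], [0.0, 6.1, 0.0], [0.0, 6.1, -0.0], [-0.0, 6.1, 0.0], [0.0, 6.1, 0.0]]
```

Request:
step_arm(jaw=[50,50,50,50,50,50,50,50,50,50,50], translation=[[-14.2,0.2,-14.1],[-14.2,0.2,-14.1],[-14.2,0.2,-14.1],[-9.1,-6.2,-4.9],[-8.5,-6.2,-5.7],[-7.9,-6.2,-6.5],[-7.2,-6.2,-7.3],[-6.5,-6.3,-8],[-5.7,-6.3,-8.5],[-4.8,-6.3,-9.1],[-3.9,-6.3,-9.5]], rotation=[[0,0,0],[0,0,0],[0,0,0],[0.1,5.6,0],[0.1,5.6,0],[0.1,5.6,0],[0.1,5.6,0],[0.1,5.6,0],[0.1,5.6,0],[0.1,5.6,0],[0.1,5.6,0]])

```text
time_s: 6.6
position: [0.4848, 0.1197, 0.18]
tool_rot: [-1.128, -2.932, 0.005]
force: [-0.0, 0.7, -3.8]
width: 0.691
grasp_force: 25.0
```

Request:
step_arm(jaw=[50,50,50,50,50,50,50,50], translation=[[-1.9,-2.1,-2.9],[-1.6,-2.1,-3],[-1.2,-2.1,-3.2],[-0.9,-2.1,-3.3],[-0.5,-2.1,-3.4],[-0.2,-2.1,-3.4],[0.2,-2.1,-3.4],[0,0,0]], rotation=[[0,6.4,0],[0,6.4,0],[0,6.4,0],[0,6.4,0],[0,6.4,0],[0,6.4,0],[0,6.4,0],[0,0,0]])

```text
time_s: 7.6
position: [0.4857, 0.0987, 0.1975]
tool_rot: [-0.864, -2.228, -0.348]
force: [-0.0, 0.5, -3.1]
width: 0.686
grasp_force: 25.0
```

```bash
python3 - <<'E'
from h import *
p,q=now(); print(p,q.apply([0,0,1]),q.apply([0,1,0]),get_state()["width"],get_state()["joints"].round(2))
d,K=cam("scene"); save(d,"lift.png")
i=cv2.resize(d["color"][120:300,260:500],None,fx=3.3,fy=3.3,interpolation=3)[:,:,::-1]; cv2.imwrite("pics/lift.png",i)
E
```

```text
[0.48573478 0.09866647 0.19745944] [-0.52291203  0.47041077 -0.7108282 ] [ 0.67265868  0.73993491 -0.00516013] 0.6861494255543348 [ 0.65  0.72 -0.94  1.43 -0.08  1.71  0.56]
```

View pics/lift.png

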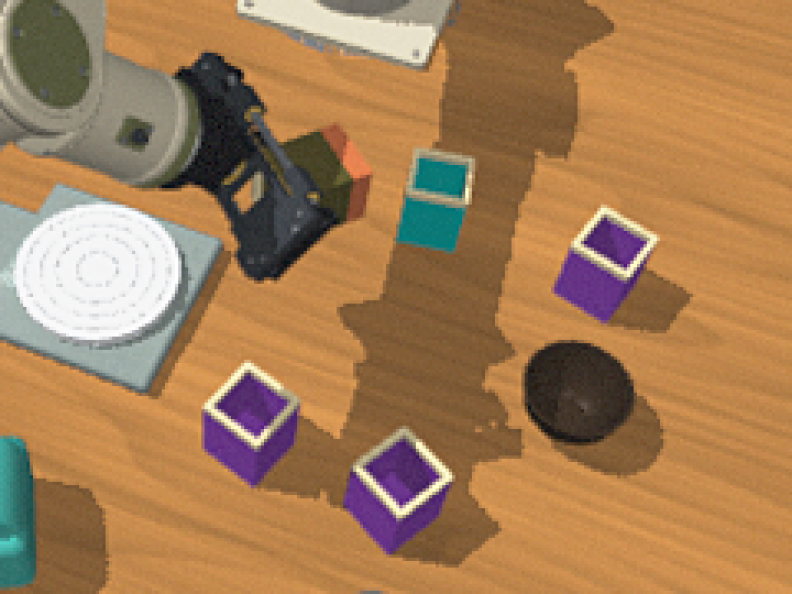

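```bash
python3 - <<'E'
from h import *
p,q=now()
st=rows((p,q),[((.48,.12,.15),rot(0,-45),8),((.48,.12,.028),rot(0,-45),8)])
E
```

```text
[[-2.7, 1.4, 5.9], [-2.6, 1.2, 5.9], [-2.5, 0.9, 6.0], [-2.5, 0.7, 6.1], [-2.4, 0.4, 6.1], [-2.4, 0.1, 6.1], [-2.4, -0.1, 6.1], [-2.5, -0.4, 6.1], [-10.8, 0.0, 10.8], [-10.8, 0.0, 10.8], [-10.8, 0.0, 10.8], [-10.8, 0.0, 10.8], [-10.8, 0.0, 10.8], [-10.8, 0.0, 10.8], [-10.8, -0.0, 10.8], [-10.8, -0.0, 10.8]]
[[-4.2, 0.1, 4.2], [-4.2, 0.1, 4.2], [-4.2, 0.1, 4.2], [-4.2, 0.1, 4.2], [-4.2, 0.1, 4.2], [-4.2, 0.1, 4.2], [-4.2, 0.1, 4.2], [-4.2, 0.1, 4.2], [0.0, 0.0, 0.0], [0.0, 0.0, 0.0], [0.0, 0.0, 0.0], [0.0, 0.0, 0.0], [0.0, 0.0, 0.0], [0.0, 0.0, -0.0], [0.0, 0.0, 0.0], [-0.0, 0.0, -0.0]]
```

Request:
step_arm(jaw=[50,50,50,50,50,50,50,50,50,50], translation=[[-2.7,1.4,5.9],[-2.6,1.2,5.9],[-2.5,0.9,6],[-2.5,0.7,6.1],[-2.4,0.4,6.1],[-2.4,0.1,6.1],[-2.4,-0.1,6.1],[-2.5,-0.4,6.1],[-10.8,0,10.8],[-10.8,0,10.8]], rotation=[[-4.2,0.1,4.2],[-4.2,0.1,4.2],[-4.2,0.1,4.2],[-4.2,0.1,4.2],[-4.2,0.1,4.2],[-4.2,0.1,4.2],[-4.2,0.1,4.2],[-4.2,0.1,4.2],[0,0,0],[0,0,0]])

```text
time_s: 8.9
position: [0.4796, 0.1205, 0.1199]
tool_rot: [-1.749, -1.764, -0.726]
force: [0.2, 0.1, -2.6]
width: 0.691
grasp_force: 25.0
```

Request:
step_arm(jaw=[50,50,50,50,50,50,50], translation=[[-10.8,0,10.8],[-10.8,0,10.8],[-10.8,0,10.8],[-10.8,0,10.8],[-10.8,0,10.8],[-8,0,8],[0,0,0]], rotation=[[0,0,0],[0,0,0],[0,0,0],[0,0,0],[0,0,0],[0,0,0],[0,0,0]])

```text
time_s: 9.78
position: [0.479, 0.1211, 0.0325]
tool_rot: [-1.75, -1.759, -0.727]
force: [0.4, 1.0, -3.2]
width: 0.687
grasp_force: 25.0
```

```bash
python3 - <<'E'
from h import *
s=get_state();p,q=now(); print(p,q.apply([0,0,1]),q.apply([0,1,0]),s["joints"].round(2),s["force"])
rows((p,q),[((.48,.12,.026),rot(0,-45),2)])
E
```

```text
[0.4789801  0.12106522 0.03247698] [-0.00723855  0.71125469 -0.70289713] [ 0.99997172  0.00658249 -0.00363711] [ 0.92  0.63 -0.87  1.99 -0.42  0.88  0.42] [ 0.42460819  0.95790481 -3.15885975]
[[-2.7, 0.5, 1.9], [-2.7, 0.5, 1.9]]
[[-0.2, -0.2, 0.1], [-0.2, -0.2, 0.1]]
```

Request:
step_arm(jaw=[50,50,50,50], translation=[[-2.4,0,2.4],[-2.4,0,2.4],[-1,0,1],[0,0,0]], rotation=[[0,0,0],[0,0,0],[0,0,0],[0,0,0]])

```text
time_s: 10.28
position: [0.4794, 0.121, 0.0249]
tool_rot: [-1.75, -1.76, -0.728]
force: [0.8, -0.1, -3.9]
width: 0.686
grasp_force: 25.0
```

Request:
step_arm(jaw=[50,50,50], translation=[[-0.7,0,0.7],[-0.7,0,0.7],[0,0,0]], rotation=[[0,0,0],[0,0,0],[0,0,0]])

```text
time_s: 10.65
position: [0.4793, 0.121, 0.0229]
tool_rot: [-1.75, -1.76, -0.728]
force: [-0.1, -0.8, -3.1]
width: 0.685
grasp_force: 25.0
```

Request:
step_arm(jaw=[50,50,50], translation=[[-0.7,0,0.7],[-0.7,0,0.7],[0,0,0]], rotation=[[0,0,0],[0,0,0],[0,0,0]])

```text
time_s: 11.02
position: [0.4795, 0.1213, 0.0224]
tool_rot: [-1.748, -1.76, -0.728]
force: [-7.4, -7.4, 19.1]
width: 0.688
grasp_force: 25.0
```

Contact, so the pot is lying on the table. I'll release it, back out, swing 90° and regrasp.

Request:
step_arm(jaw=[87,87,87,87,87,87,87,87,87,87], translation=[[0,0,0],[0,0,0],[0,0,0],[0,0,0],[0,0,-25],[0,0,-25],[0,0,-25],[0,0,-30],[0,0,-30],[0,0,0]], rotation=[[0,0,0],[0,0,0],[0,0,0],[0,0,0],[0,0,0],[0,0,0],[0,0,0],[0,0,0],[0,0,0],[0,0,0]])

```text
time_s: 12.28
position: [0.4813, 0.0233, 0.1166]
tool_rot: [-1.754, -1.76, -0.73]
force: [0.3, 0.7, -1.0]
width: 0.997
grasp_force: 0.0
```

```bash
python3 - <<'E'
from h import *
s=get_state();p,q=now(); print(p,q.apply([0,0,1]),q.apply([0,1,0]),s["joints"].round(2),s["width"])
Q=rot(0,45); z=Q.apply([0,0,1]); C=np.array([.4795,.1213,.03])
rows((p,q),[((.4795,.12,.20),rot(0,0),8),(C-z*.13,Q,8),(C+z*.006,Q,5)])
d,K=cam("top"); save(d,"lying.png"); c=proj(d,K,C)[0].astype(int)
i=d["color"][c[1]-60:c[1]+60,c[0]-70:c[0]+90]; cv2.imwrite("pics/lying.png",cv2.resize(i,None,fx=4.5,fy=4.5,interpolation=3)[:,:,::-1]); print(c)
E
```

```text
[0.48133053 0.0232866  0.11659724] [-0.00306059  0.70956067 -0.7046377 ] [ 9.99992686e-01  3.78792753e-03 -5.29069623e-04] [ 1.08  0.51 -0.87  1.88 -0.41  1.17  0.46] 0.9971759987503529
[[15.9, -0.2, 1.2], [16.0, -0.2, -0.3], [15.8, -0.2, -1.9], [15.6, -0.2, -3.5], [15.2, -0.2, -5.0], [14.6, -0.2, -6.4], [13.9, -0.2, -7.9], [13.1, -0.2, -9.2], [11.7, 0.0, 9.8], [12.6, 0.0, 8.6], [13.3, 0.0, 7.3], [14.0, 0.0, 6.0], [14.5, 0.0, 4.6], [14.9, 0.0, 3.1], [15.1, 0.0, 1.6], [15.2, 0.0, 0.2], [-0.0, -0.0, 27.2], [-0.0, -0.0, 27.2], [0.0, -0.0, 27.2], [-0.0, -0.0, 27.2], [0.0, 0.0, 27.2]]
[[-0.0, -5.6, 0.0], [-0.0, -5.6, 0.0], [-0.0, -5.6, 0.0], [-0.0, -5.6, 0.0], [-0.0, -5.6, 0.0], [-0.0, -5.6, 0.0], [-0.0, -5.6, 0.0], [-0.0, -5.6, 0.0], [-0.0, -5.6, 0.0], [-0.0, -5.6, 0.0], [0.0, -5.6, 0.0], [-0.0, -5.6, 0.0], [0.0, -5.6, 0.0], [0.0, -5.6, 0.0], [0.0, -5.6, 0.0], [-0.0, -5.6, 0.0], [0.0, 0.0, 0.0], [0.0, 0.0, 0.0], [0.0, 0.0, 0.0], [0.0, -0.0, -0.0], [0.0, 0.0, 0.0]]
[292 238]
```

View pics/lying.png

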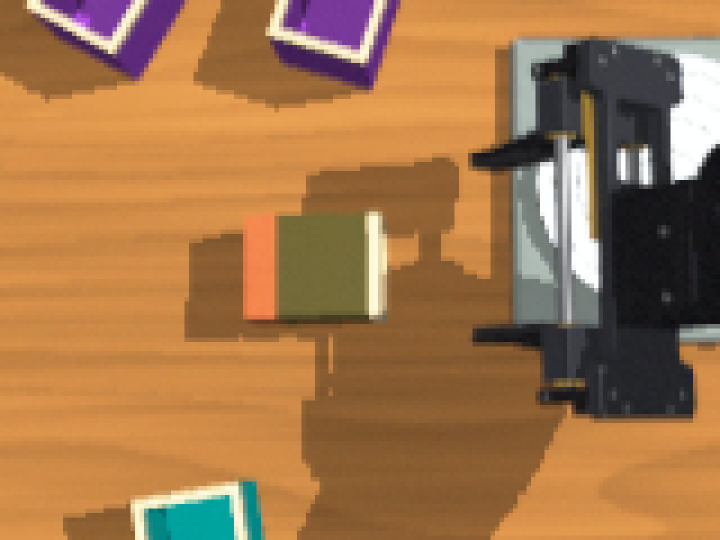

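```bash
python3 - <<'E'
from h import *
d,K=cam("top")
print([ray(d,K,(222+x/4.5-.4,178+y/4.5-.4),.06).round(4) for x,y in((313.5,267.5),(244,213),(383,213),(383,322),(244,322))])
E
```

```text
[array([0.4793, 0.1228, 0.06  ]), array([0.5118, 0.1638, 0.06  ]), array([0.5109, 0.0822, 0.06  ]), array([0.4472, 0.0823, 0.06  ]), array([0.4481, 0.1629, 0.06  ])]
```

Request:
step_arm(jaw=[87,87,87,87,87,87,87,87], translation=[[15.9,-0.2,1.2],[16,-0.2,-0.3],[15.8,-0.2,-1.9],[15.6,-0.2,-3.5],[15.2,-0.2,-5],[14.6,-0.2,-6.4],[13.9,-0.2,-7.9],[13.1,-0.2,-9.2]], rotation=[[0,-5.6,0],[0,-5.6,0],[0,-5.6,0],[0,-5.6,0],[0,-5.6,0],[0,-5.6,0],[0,-5.6,0],[0,-5.6,0]])

```text
time_s: 13.38
position: [0.4774, 0.1226, 0.1994]
tool_rot: [-2.208, -2.226, -0.003]
force: [0.5, 0.1, -0.2]
width: 0.998
grasp_force: 0.0
```

Request:
step_arm(jaw=[87,87,87,87,87,87,87,87,87], translation=[[11.7,0,9.8],[12.6,0,8.6],[13.3,0,7.3],[14,0,6],[14.5,0,4.6],[14.9,0,3.1],[15.1,0,1.6],[15.2,0,0.2],[0,0,0]], rotation=[[0,-5.6,0],[0,-5.6,0],[0,-5.6,0],[0,-5.6,0],[0,-5.6,0],[0,-5.6,0],[0,-5.6,0],[0,-5.6,0],[0,0,0]])

```text
time_s: 14.5
position: [0.4749, 0.2177, 0.1192]
tool_rot: [1.753, 1.782, -0.724]
force: [0.4, -0.1, 0.1]
width: 1.002
grasp_force: 0.0
```

```bash
python3 - <<'E'
from h import *
s=get_state();p,q=now(); print(p,q.apply([0,0,1]),q.apply([0,1,0]),s["joints"].round(2),s["width"])
Q=rot(0,45); z=Q.apply([0,0,1]); C=np.array([.4795,.1213,.03])
rows((p,q),[(C+z*.006,Q,6)])
E
```

```text
[0.47493027 0.21772942 0.11922335] [ 0.00287617 -0.69959666 -0.71453219] [ 0.99988254  0.01276882 -0.00847714] [-0.3   0.73 -0.78  1.52  0.82  1.85 -1.2 ] 1.0019792680688226
[[-1.1, 0.7, 22.9], [-1.1, 0.7, 22.9], [-1.0, 0.7, 22.9], [-1.0, 0.7, 22.9], [-0.9, 0.7, 22.9], [-0.9, 0.7, 22.9]]
[[0.0, -0.1, 0.1], [0.0, -0.1, 0.1], [0.0, -0.1, 0.1], [0.0, -0.1, 0.1], [0.0, -0.1, 0.1], [0.0, -0.1, 0.1]]
```

Request:
step_arm(jaw=[87,87,87,87,87,87,87], translation=[[-0.9,0.7,22.8],[-0.9,0.7,22.8],[-0.9,0.7,22.8],[-0.9,0.7,22.8],[-0.8,0.7,22.8],[-0.8,0.7,22],[0,0,0]], rotation=[[0,-0.1,0.1],[0,-0.1,0.1],[0,-0.1,0.1],[0,-0.1,0.1],[0,-0.1,0.1],[0,-0.1,0.1],[0,0,0]])

```text
time_s: 15.38
position: [0.4816, 0.1145, 0.0283]
tool_rot: [1.763, 1.756, -0.727]
force: [-0.7, 0.8, 0.5]
width: 0.999
grasp_force: 0.0
```

Request:
step_arm(jaw=[50,50,50,50,50,50], translation=[[0,0,0],[0,0,0],[0,0,0],[0,0,0],[0,0,0],[0,0,0]], rotation=[[0,0,0],[0,0,0],[0,0,0],[0,0,0],[0,0,0],[0,0,0]], grip_force=25)

```text
time_s: 16.12
position: [0.4817, 0.1169, 0.0295]
tool_rot: [1.762, 1.758, -0.723]
force: [-3.3, 4.0, 5.3]
width: 0.691
grasp_force: 25.0
```

```bash
python3 - <<'E'
from h import *
s=get_state();p,q=now(); print(p,q.apply([0,0,1]),q.apply([0,1,0]),s["joints"].round(2),s["width"])
C=np.array([p[0],.1228,.03]); dl=q.inv().apply(C-p)
yw=30; Q=rot(yw,-45); W=np.array([.531,-.088,.0])
Pf=W-Q.apply(dl)+[0,0,.075]; print("final TCP",Pf,"dl",dl)
np.save("dl.npy",dl)
rows((p,q),[(p+[0,0,.08],q,4),((.50,.02,.22),rot(15,0),9),(Pf+[0,0,.10],Q,9)])
E
```

```text
[0.48168338 0.11690058 0.02953119] [ 0.00288557 -0.70560809 -0.70859642] [ 9.99989429e-01 -5.00646966e-04  4.57073234e-03] [-0.16  0.75 -0.73  1.72  0.91  1.65 -1.24] 0.6914984782040262
final TCP [ 0.53077255 -0.08760442  0.0690996 ] dl [ 3.84955291e-03 -8.10725186e-07 -4.49487853e-03]
[[-14.1, 0.1, -14.2], [-14.1, 0.1, -14.2], [-14.1, 0.1, -14.2], [-14.1, 0.1, -14.2], [-16.3, 2.1, -1.1], [-16.2, 1.7, -2.5], [-15.9, 1.3, -3.9], [-15.6, 0.9, -5.2], [-15.1, 0.5, -6.5], [-14.5, 0.2, -7.8], [-13.8, -0.1, -9.0], [-12.9, -0.4, -10.2], [-12.0, -0.6, -11.3], [-12.4, 0.2, 5.7], [-12.9, -0.1, 4.6], [-13.2, -0.4, 3.4], [-13.5, -0.7, 2.3], [-13.6, -1.1, 1.1], [-13.6, -1.5, -0.1], [-13.5, -1.8, -1.2], [-13.3, -2.2, -2.3], [-13.0, -2.6, -3.5]]
[[0.0, 0.0, 0.0], [0.0, 0.0, 0.0], [0.0, 0.0, 0.0], [0.0, 0.0, 0.0], [-0.6, 5.0, -1.6], [-0.6, 5.0, -1.6], [-0.6, 5.0, -1.6], [-0.6, 5.0, -1.6], [-0.6, 5.0, -1.6], [-0.6, 5.0, -1.6], [-0.6, 5.0, -1.6], [-0.6, 5.0, -1.6], [-0.6, 5.0, -1.6], [0.7, 5.0, -1.6], [0.7, 5.0, -1.6], [0.7, 5.0, -1.6], [0.7, 5.0, -1.6], [0.7, 5.0, -1.6], [0.7, 5.0, -1.6], [0.7, 5.0, -1.6], [0.7, 5.0, -1.6], [0.7, 5.0, -1.6]]
```

Request:
step_arm(jaw=[50,50,50,50,50,50,50,50,50,50,50,50], translation=[[-14.1,0.1,-14.2],[-14.1,0.1,-14.2],[-14.1,0.1,-14.2],[-14.1,0.1,-14.2],[-16.3,2.1,-1.1],[-16.2,1.7,-2.5],[-15.9,1.3,-3.9],[-15.6,0.9,-5.2],[-15.1,0.5,-6.5],[-14.5,0.2,-7.8],[-13.8,-0.1,-9],[-12.9,-0.4,-10.2]], rotation=[[0,0,0],[0,0,0],[0,0,0],[0,0,0],[-0.6,5,-1.6],[-0.6,5,-1.6],[-0.6,5,-1.6],[-0.6,5,-1.6],[-0.6,5,-1.6],[-0.6,5,-1.6],[-0.6,5,-1.6],[-0.6,5,-1.6]])

```text
time_s: 17.62
position: [0.4981, 0.0296, 0.2087]
tool_rot: [1.911, 2.421, -0.091]
force: [-0.5, -0.6, -3.7]
width: 0.687
grasp_force: 25.0
```

Request:
step_arm(jaw=[50,50,50,50,50,50,50,50,50,50,50], translation=[[-12,-0.6,-11.3],[-12.4,0.2,5.7],[-12.9,-0.1,4.6],[-13.2,-0.4,3.4],[-13.5,-0.7,2.3],[-13.6,-1.1,1.1],[-13.6,-1.5,-0.1],[-13.5,-1.8,-1.2],[-13.3,-2.2,-2.3],[-13,-2.6,-3.5],[0,0,0]], rotation=[[-0.6,5,-1.6],[0.7,5,-1.6],[0.7,5,-1.6],[0.7,5,-1.6],[0.7,5,-1.6],[0.7,5,-1.6],[0.7,5,-1.6],[0.7,5,-1.6],[0.7,5,-1.6],[0.7,5,-1.6],[0,0,0]])

```text
time_s: 19.0
position: [0.5308, -0.0903, 0.1658]
tool_rot: [-1.201, -2.076, -0.497]
force: [0.0, -0.0, -3.6]
width: 0.69
grasp_force: 25.0
```

```bash
python3 - <<'E'
from h import *
s=get_state();p,q=now(); print(p,q.apply([0,0,1]),q.apply([0,1,0]),s["joints"].round(2),s["width"])
dl=np.load("dl.npy"); Q=rot(30,-45); Pf=np.array([.531,-.088,.075])-Q.apply(dl); print(Pf)
rows((p,q),[(Pf+[0,0,.006],Q,9)])
E
```

```text
[ 0.53079346 -0.09034731  0.16576345] [-0.36458118  0.61739371 -0.69706927] [ 0.86501948  0.50167303 -0.00809109] [ 0.88  0.83 -0.84  1.28 -0.05  1.75  0.6 ] 0.6900817546158847
[ 0.53077255 -0.08760442  0.0690996 ]
[[-7.0, 0.2, 7.2], [-7.0, 0.2, 7.2], [-7.0, 0.2, 7.2], [-7.0, 0.2, 7.2], [-7.0, 0.2, 7.3], [-7.0, 0.2, 7.3], [-7.0, 0.2, 7.3], [-7.0, 0.2, 7.3], [-6.9, 0.2, 7.3]]
[[-0.0, -0.1, -0.0], [-0.0, -0.1, -0.0], [-0.0, -0.1, -0.0], [-0.0, -0.1, -0.0], [-0.0, -0.1, -0.0], [-0.0, -0.1, -0.0], [-0.0, -0.1, -0.0], [-0.0, -0.1, -0.0], [-0.0, -0.1, -0.0]]
```

Request:
step_arm(jaw=[50,50,50,50,50,50,50,50,50], translation=[[-7,0.2,7.2],[-7,0.2,7.2],[-7,0.2,7.2],[-7,0.2,7.2],[-7,0.2,7.3],[-7,0.2,7.3],[-7,0.2,7.3],[-6,0.2,6.3],[0,0,0]], rotation=[[0,-0.1,0],[0,-0.1,0],[0,-0.1,0],[0,-0.1,0],[0,-0.1,0],[0,-0.1,0],[0,-0.1,0],[0,-0.1,0],[0,0,0]])

```text
time_s: 20.12
position: [0.5309, -0.0858, 0.0878]
tool_rot: [-1.205, -2.091, -0.49]
force: [0.1, 1.1, -3.8]
width: 0.691
grasp_force: 25.0
```

```bash
python3 - <<'E'
from h import *
s=get_state();p,q=now(); print(p,q.apply([0,0,1]),q.apply([0,1,0]))
dl=np.load("dl.npy"); Q=rot(30,-45); Pf=np.array([.531,-.088,.075])-Q.apply(dl); print(Pf)
rows((p,q),[(Pf+[0,0,.002],Q,3)])
o=[]
for n in("top","scene"):
    d,K=cam(n); c=proj(d,K,[.531,-.088,.06])[0].astype(int)
    o.append(cv2.resize(d["color"][c[1]-45:c[1]+45,c[0]-40:c[0]+40],None,fx=5,fy=5,interpolation=3)); print(c)
cv2.imwrite("pics/onw.png",np.hstack(o)[:,:,::-1])
E
```

```text
[ 0.53087728 -0.08579765  0.0877999 ] [-0.35973193  0.60788734 -0.7078601 ] [ 0.86387809  0.50365909 -0.00649358]
[ 0.53077255 -0.08760442  0.0690996 ]
[[-4.3, -0.3, 3.6], [-4.3, -0.3, 3.6], [-4.3, -0.3, 3.6]]
[[-0.1, 0.0, -0.0], [-0.1, 0.0, -0.0], [-0.1, 0.0, -0.0]]
[370 216]
[288 196]
```

View pics/onw.png

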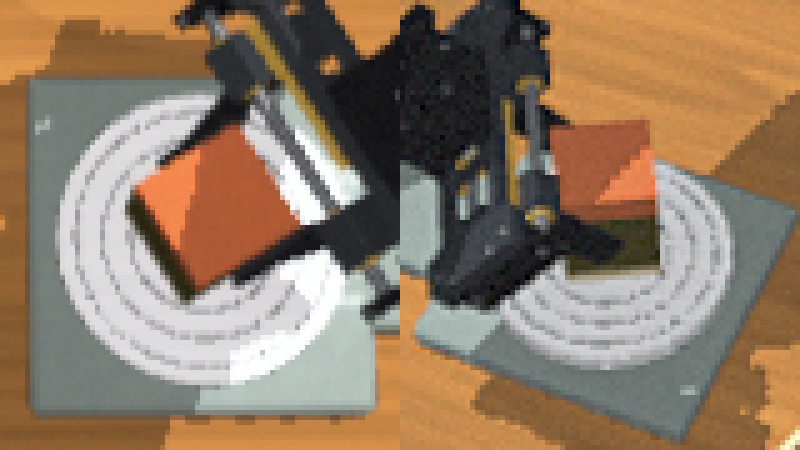

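```bash
python3 - <<'E'
from h import *
p,q=now(); dl=np.load("dl.npy"); print("pot centre by arm",p+q.apply(dl))
d,K=cam("top")
print("wheel",ray(d,K,(370.0,218.4),.035),"foot",ray(d,K,(330+217/5-.4,171+211/5-.4),(p+q.apply(dl))[2]+.04))
print([proj(d,K,[.531,-.088,.035])[0]])
E
```

```text
pot centre by arm [ 0.53154594 -0.08619986  0.09457684]
wheel [ 0.53035573 -0.08886289  0.035     ] foot [ 0.52922064 -0.08447507  0.13457684]
[array([369.67535529, 218.16918069])]
```

Request:
step_arm(jaw=[50,50,50,50,50], translation=[[-4.3,-0.3,3.6],[-4.3,-0.3,3.6],[-4.3,-0.3,3.6],[-0.7,0,0.7],[0,0,0]], rotation=[[-0.1,0,0],[-0.1,0,0],[-0.1,0,0],[0,0,0],[0,0,0]])

```text
time_s: 20.9
position: [0.5311, -0.0876, 0.0707]
tool_rot: [-1.208, -2.092, -0.497]
force: [0.3, 0.6, -3.6]
width: 0.687
grasp_force: 25.0
```

Request:
step_arm(jaw=[50,50], translation=[[-0.7,0,0.7],[0,0,0]], rotation=[[0,0,0],[0,0,0]])

```text
time_s: 21.15
position: [0.5312, -0.0877, 0.07]
tool_rot: [-1.208, -2.092, -0.497]
force: [0.3, -0.3, -1.8]
width: 0.688
grasp_force: 25.0
```

Request:
step_arm(jaw=[50,50], translation=[[-0.6,0,0.6],[0,0,0]], rotation=[[0,0,0],[0,0,0]])

```text
time_s: 21.4
position: [0.5313, -0.0877, 0.0699]
tool_rot: [-1.208, -2.092, -0.497]
force: [0.5, -2.5, 4.8]
width: 0.692
grasp_force: 25.0
```

Request:
step_arm(jaw=[64,70,80,87,87,87,87,87,87,87,87], translation=[[0,0,0],[0,0,0],[0,0,0],[0,0,0],[0,0,0],[0,0,-20],[0,0,-25],[0,0,-25],[0,0,-30],[0,0,-30],[0,0,0]], rotation=[[0,0,0],[0,0,0],[0,0,0],[0,0,0],[0,0,0],[0,0,0],[0,0,0],[0,0,0],[0,0,0],[0,0,0],[0,0,0]])

```text
time_s: 22.78
position: [0.5782, -0.168, 0.1619]
tool_rot: [-1.211, -2.094, -0.498]
force: [-0.2, 0.5, -0.1]
width: 0.999
grasp_force: 0.0
```

```bash
python3 - <<'E'
from h import *
s=get_state();p,q=now(); print(p,s["joints"].round(2))
st=rows((p,q),[(p+[0,-.02,.07],rot(20,-25),5),((.5465,-.30,.27),rot(0,0),6),((.5465,-.361,.25),rot(-10,0),4)])
o=[]
for n in("top","scene"):
    d,K=cam(n); c=proj(d,K,[.531,-.15,.06])[0].astype(int); cv2.imwrite("pics/raw_"+n+".png",d["color"][:,:,::-1])
    o.append(cv2.resize(d["color"][c[1]-60:c[1]+60,c[0]-80:c[0]+80],None,fx=2.5*2,fy=2.5*2,interpolation=3)[:,:,::-1]); print(c)
cv2.imwrite("pics/rel.png",cv2.resize(np.vstack(o),None,fx=.5,fy=.5))
E
```

```text
[ 0.57817249 -0.16803692  0.16187061] [ 0.82  0.95 -0.78  1.01  0.02  1.88  0.65]
[[7.4, -2.0, -12.4], [6.5, -1.9, -12.9], [5.5, -1.9, -13.3], [4.5, -1.7, -13.7], [3.5, -1.6, -14.0], [-11.6, -11.3, -12.4], [-13.1, -10.5, -11.7], [-14.4, -9.6, -10.8], [-15.7, -8.6, -9.8], [-16.8, -7.5, -8.8], [-17.8, -6.4, -7.6], [-15.2, -0.0, 5.0], [-15.2, 0.7, 5.0], [-15.2, 1.3, 5.0], [-15.1, 2.0, 5.0]]
[[-1.1, -3.9, 1.6], [-1.1, -3.9, 1.6], [-1.1, -3.9, 1.6], [-1.1, -3.9, 1.6], [-1.1, -3.9, 1.6], [-0.7, -4.1, 3.3], [-0.7, -4.1, 3.3], [-0.7, -4.1, 3.3], [-0.7, -4.1, 3.3], [-0.7, -4.1, 3.3], [-0.7, -4.1, 3.3], [0.0, 0.0, 2.5], [0.0, 0.0, 2.5], [0.0, 0.0, 2.5], [0.0, 0.0, 2.5]]
[394 216]
[270 190]
```

View pics/rel.png

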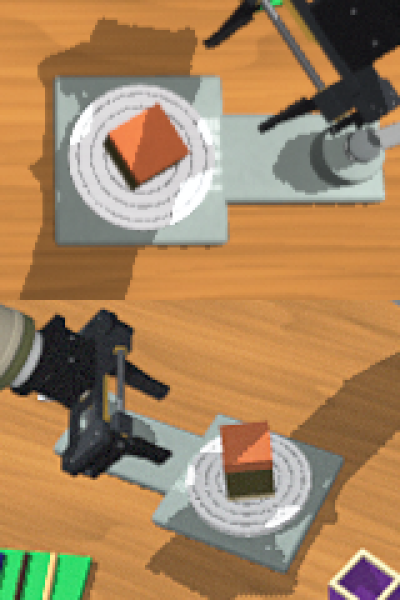

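The pot stands foot-up in the middle of the wheel (crop about (147,147) top view, (247,460) scene view) and the gripper is clear. On to the crank.

Request:
step_arm(jaw=[87,87,87,87,87,87,87,87,87,87,87,87], translation=[[7.4,-2,-12.4],[6.5,-1.9,-12.9],[5.5,-1.9,-13.3],[4.5,-1.7,-13.7],[3.5,-1.6,-14],[-11.6,-11.3,-12.4],[-13.1,-10.5,-11.7],[-14.4,-9.6,-10.8],[-15.7,-8.6,-9.8],[-16.8,-7.5,-8.8],[-17.8,-6.4,-7.6],[-15.2,0,5]], rotation=[[-1.1,-3.9,1.6],[-1.1,-3.9,1.6],[-1.1,-3.9,1.6],[-1.1,-3.9,1.6],[-1.1,-3.9,1.6],[-0.7,-4.1,3.3],[-0.7,-4.1,3.3],[-0.7,-4.1,3.3],[-0.7,-4.1,3.3],[-0.7,-4.1,3.3],[-0.7,-4.1,3.3],[0,0,2.5]])

```text
time_s: 24.38
position: [0.5466, -0.3135, 0.2639]
tool_rot: [-2.256, -2.172, 0.005]
force: [0.7, -0.2, -0.0]
width: 1.0
grasp_force: 0.0
```

Request:
step_arm(jaw=[87,87,87,87], translation=[[-15.2,0.7,5],[-15.2,1.3,5],[-15.1,2,5],[0,0,0]], rotation=[[0,0,2.5],[0,0,2.5],[0,0,2.5],[0,0,0]])

```text
time_s: 24.88
position: [0.5462, -0.3618, 0.2471]
tool_rot: [-2.395, -2.014, 0.006]
force: [-0.2, 0.0, -0.8]
width: 0.996
grasp_force: 0.0
```

```bash
python3 - <<'E'
from h import *
s=get_state();p,q=now(); print(p,s["joints"].round(2),q.apply([0,0,1]))
st=rows((p,q),[((.5465,-.361,.119),rot(-10,0),8)])
d,K=cam("scene"); k=proj(d,K,[.5465,-.361,.13])[0]
hsv=cv2.cvtColor(d["color"],cv2.COLOR_RGB2HSV); m=((hsv[...,0]<6)|(hsv[...,0]>174))&(hsv[...,1]>200)
z=np.argwhere(m); z=z[np.hypot(z[:,0]-k[1],z[:,1]-k[0])<25]; print(k,len(z),z.mean(0)[::-1] if len(z) else 0)
c=k.astype(int); cv2.imwrite("pics/knob.png",cv2.resize(d["color"][max(0,c[1]-70):c[1]+50,c[0]-70:c[0]+90],None,fx=4.5,fy=4.5,interpolation=3)[:,:,::-1])
E
```

```text
[ 0.54620944 -0.36181648  0.24707805] [ 0.94  0.46 -0.61  1.3   0.26  1.47  0.18] [-0.01060145  0.00671086 -0.99992128]
[[0.0, 0.2, 16.0], [0.0, 0.2, 16.0], [0.0, 0.2, 16.0], [0.1, 0.1, 16.0], [0.1, 0.1, 16.0], [0.1, 0.1, 16.0], [0.1, 0.1, 16.0], [0.1, 0.0, 16.0]]
[[-0.1, -0.0, 0.0], [-0.1, -0.0, 0.0], [-0.1, -0.0, 0.0], [-0.1, -0.0, 0.0], [-0.1, -0.0, 0.0], [-0.1, -0.0, 0.0], [-0.1, -0.0, 0.0], [-0.1, -0.0, 0.0]]
[206.37594062 159.56007975] 107 [206.55140187 158.80373832]
```

View pics/knob.png

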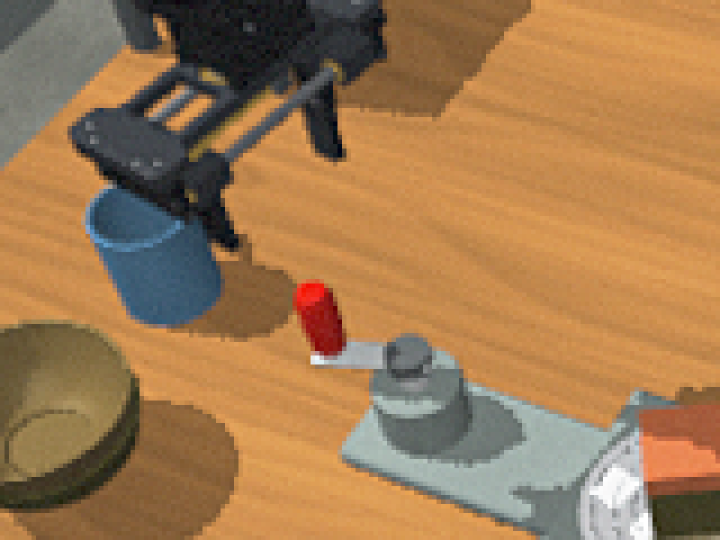

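Request:
step_arm(jaw=[87,87,87,87,87,87,87,87,87], translation=[[0,0.2,16],[0,0.2,16],[0,0.2,16],[0.1,0.1,16],[0.1,0.1,16],[0.1,0.1,16],[0.1,0.1,16],[0.1,0,16],[0,0,0]], rotation=[[-0.1,0,0],[-0.1,0,0],[-0.1,0,0],[-0.1,0,0],[-0.1,0,0],[-0.1,0,0],[-0.1,0,0],[-0.1,0,0],[0,0,0]])

```text
time_s: 26.05
position: [0.5468, -0.359, 0.1188]
tool_rot: [-2.4, -2.024, -0.008]
force: [-0.8, 0.3, -0.2]
width: 1.0
grasp_force: 0.0
```

Request:
step_arm(jaw=[22,22,22,22,22,22,22,22], translation=[[0,0,0],[0,0,0],[0,0,0],[0,0,0],[0,0,0],[0,0,0],[0,0,0],[0,0,0]], rotation=[[0,0,0],[0,0,0],[0,0,0],[0,0,0],[0,0,0],[0,0,0],[0,0,0],[0,0,0]], grip_force=20)

```text
time_s: 27.05
position: [0.5474, -0.3593, 0.1204]
tool_rot: [2.401, 2.025, 0.009]
force: [-0.8, 1.1, -0.3]
width: 0.313
grasp_force: 20.0
```

```bash
cat > arc.py <<'E'
from h import *
import sys
A=np.array([float(sys.argv[1]),float(sys.argv[2])]); a0=float(sys.argv[3]); n=int(sys.argv[4]); r=.055
s=get_state(); p,q=now(); rel=p[:2]-A
print(p.round(4),"r",np.hypot(*rel).round(4),"ang",np.degrees(np.arctan2(rel[1],rel[0])).round(1),"F",s["force"].round(1),"w",s["width"],q.apply([0,0,1]).round(3))
k=np.radians(a0-15*np.arange(n+1)); P=np.c_[A[0]+r*np.cos(k),A[1]+r*np.sin(k),0*k]
print(q.inv().apply(np.diff(P,axis=0)*1e3).round(1).tolist())
E
python3 arc.py .532 -.308 -74 24
```

```text
[ 0.5474 -0.3593  0.1204] r 0.0536 ang -73.3 F [-0.8  1.1 -0.3] w 0.31306295900055264 [ 0.004  0.003 -1.   ]
[[-4.5, -13.6, -0.1], [-0.8, -14.3, -0.1], [2.9, -14.1, -0.0], [6.5, -12.8, -0.0], [9.6, -10.7, -0.0], [12.0, -7.9, 0.0], [13.6, -4.5, 0.0], [14.3, -0.8, 0.1], [14.1, 2.9, 0.1], [12.8, 6.5, 0.1], [10.7, 9.6, 0.1], [7.9, 12.0, 0.1], [4.5, 13.6, 0.1], [0.8, 14.3, 0.1], [-2.9, 14.1, 0.0], [-6.5, 12.8, 0.0], [-9.6, 10.7, 0.0], [-12.0, 7.9, -0.0], [-13.6, 4.5, -0.0], [-14.3, 0.8, -0.1], [-14.1, -2.9, -0.1], [-12.8, -6.5, -0.1], [-10.7, -9.6, -0.1], [-7.9, -12.0, -0.1]]
```

Request:
step_arm(jaw=[22,22,22,22], translation=[[-4.5,-13.6,0],[-0.8,-14.3,0],[2.9,-14.1,0],[0,0,0]], rotation=[[0,0,0],[0,0,0],[0,0,0],[0,0,0]])

```text
time_s: 27.55
position: [0.5038, -0.356, 0.1204]
tool_rot: [2.403, 2.023, 0.005]
force: [-3.7, -5.0, -0.4]
width: 0.314
grasp_force: 20.0
```

Request:
step_arm(jaw=[22,22,22,22], translation=[[6.5,-12.8,0],[9.6,-10.7,0],[12,-7.9,0],[0,0,0]], rotation=[[0,0,0],[0,0,0],[0,0,0],[0,0,0]])

```text
time_s: 28.05
position: [0.4766, -0.3223, 0.1203]
tool_rot: [-2.402, -2.022, -0.002]
force: [-11.8, -2.5, 6.3]
width: 0.313
grasp_force: 20.0
```

```bash
python3 arc.py .532 -.308 -164 6
```

```text
[ 0.4766 -0.3223  0.1203] r 0.0572 ang -165.6 F [-11.8  -2.5   6.3] w 0.3126618480640365 [-0.     0.002 -1.   ]
[[13.6, -4.5, 0.0], [14.3, -0.8, 0.0], [14.1, 2.9, 0.0], [12.8, 6.5, 0.0], [10.7, 9.6, 0.0], [7.9, 12.0, 0.0]]
```

Request:
step_arm(jaw=[22,22,22,22], translation=[[12.3,-6.3,0],[14.3,-0.8,0],[14.1,2.9,0],[0,0,0]], rotation=[[0,0,0],[0,0,0],[0,0,0],[0,0,0]])

```text
time_s: 28.55
position: [0.4826, -0.2785, 0.1203]
tool_rot: [-2.398, -2.028, -0.01]
force: [-4.6, 4.9, 3.6]
width: 0.309
grasp_force: 20.0
```

Request:
step_arm(jaw=[22,22,22,22], translation=[[12.8,6.5,0],[10.7,9.6,0],[7.9,12,0],[0,0,0]], rotation=[[0,0,0],[0,0,0],[0,0,0],[0,0,0]])

```text
time_s: 29.05
position: [0.5164, -0.254, 0.1204]
tool_rot: [2.4, 2.026, 0.011]
force: [1.9, 2.1, -1.6]
width: 0.316
grasp_force: 20.0
```

```bash
python3 arc.py .531 -.3075 -254 12; python3 - <<'E'
from h import *
P=np.array([[.5038,-.356],[.4766,-.3223]]);print(P)
E
```

```text
[ 0.5164 -0.254   0.1204] r 0.0555 ang 105.3 F [ 1.9  2.1 -1.6] w 0.31590530642670883 [ 0.006  0.004 -1.   ]
[[4.5, 13.6, 0.1], [0.8, 14.3, 0.1], [-2.9, 14.1, 0.1], [-6.5, 12.8, 0.0], [-9.6, 10.7, 0.0], [-12.0, 7.9, -0.0], [-13.6, 4.5, -0.0], [-14.3, 0.8, -0.1], [-14.1, -2.9, -0.1], [-12.8, -6.5, -0.1], [-10.7, -9.6, -0.1], [-7.9, -12.0, -0.1]]
[[ 0.5038 -0.356 ]
 [ 0.4766 -0.3223]]
```

Request:
step_arm(jaw=[22,22,22,22,22,22,22], translation=[[4.5,13.6,0],[0.8,14.3,0],[-2.9,14.1,0],[-6.5,12.8,0],[-9.6,10.7,0],[-12,7.9,0],[0,0,0]], rotation=[[0,0,0],[0,0,0],[0,0,0],[0,0,0],[0,0,0],[0,0,0],[0,0,0]])

```text
time_s: 29.92
position: [0.5829, -0.2948, 0.1204]
tool_rot: [2.404, 2.022, 0.007]
force: [-4.7, -2.0, -0.8]
width: 0.314
grasp_force: 20.0
```

Request:
step_arm(jaw=[22,22,22,22], translation=[[-13.6,4.5,0],[-14.3,0.8,0],[-14.1,-2.9,0],[0,0,0]], rotation=[[0,0,0],[0,0,0],[0,0,0],[0,0,0]])

```text
time_s: 30.42
position: [0.5772, -0.3346, 0.1204]
tool_rot: [-2.402, -2.023, -0.007]
force: [-7.6, 2.5, 0.9]
width: 0.313
grasp_force: 20.0
```

Request:
step_arm(jaw=[22,22,22,22], translation=[[-12.8,-6.5,0],[-10.7,-9.6,0],[-7.9,-12,0],[0,0,0]], rotation=[[0,0,0],[0,0,0],[0,0,0],[0,0,0]])

```text
time_s: 30.92
position: [0.544, -0.3606, 0.1204]
tool_rot: [-2.402, -2.024, -0.008]
force: [-2.6, 4.7, -1.4]
width: 0.311
grasp_force: 20.0
```

```bash
python3 - <<'E'
from h import *
s=get_state(); print(s["position"],s["force"])
P=np.array([[.5038,-.356],[.4766,-.3223],[.4826,-.2785],[.5164,-.254],s["position"][:2]])
for r in(1,0):
    f=(lambda x:np.hypot(*(P-x[:2]).T)-(.055 if r else x[2])); o=least_squares(f,[.53,-.308,.055]); print(o.x,(f(o.x)*1e3).round(1))
E
python3 arc.py .531 -.3075 -74 12
```

```text
[ 0.54398804 -0.36063954  0.12044521] [-2.58799053  4.71804563 -1.43092387]
[ 0.52950809 -0.30743494  0.055     ] [-0.1 -0.   0.1  0.   0.1]
[ 0.52960538 -0.30740941  0.05508313] [-0.1 -0.   0.1 -0.1  0.1]
[ 0.544  -0.3606  0.1204] r 0.0547 ang -76.3 F [-2.6  4.7 -1.4] w 0.31145999849242334 [ 0.004  0.004 -1.   ]
[[-4.5, -13.6, -0.1], [-0.8, -14.3, -0.0], [2.9, -14.1, -0.0], [6.5, -12.8, -0.0], [9.6, -10.7, 0.0], [12.0, -7.9, 0.0], [13.6, -4.5, 0.0], [14.3, -0.8, 0.1], [14.1, 2.9, 0.1], [12.8, 6.5, 0.1], [10.7, 9.6, 0.1], [7.9, 12.0, 0.1]]
```

Request:
step_arm(jaw=[22,22,22,22,22,22,22,22,22,22,22,22], translation=[[-4.2,-14.7,0],[-0.8,-14.3,0],[2.9,-14.1,0],[6.5,-12.8,0],[9.6,-10.7,0],[12,-7.9,0],[13.6,-4.5,0],[14.3,-0.8,0],[14.1,2.9,0],[12.8,6.5,0],[10.7,9.6,0],[7.9,12,0]], rotation=[[0,0,0],[0,0,0],[0,0,0],[0,0,0],[0,0,0],[0,0,0],[0,0,0],[0,0,0],[0,0,0],[0,0,0],[0,0,0],[0,0,0]])

```text
time_s: 32.42
position: [0.5147, -0.254, 0.1204]
tool_rot: [2.402, 2.025, 0.007]
force: [0.5, -7.5, -5.1]
width: 0.313
grasp_force: 20.0
```

Request:
step_arm(jaw=[22,22,22,22,22,22,22,22,22,22,22], translation=[[4.5,13.6,0],[0.8,14.3,0],[-2.9,14.1,0],[-6.5,12.8,0],[-9.6,10.7,0],[-12,7.9,0],[-13.6,4.5,0],[-14.3,0.8,0],[-14.1,-2.9,0],[-12.8,-6.5,0],[0,0,0]], rotation=[[0,0,0],[0,0,0],[0,0,0],[0,0,0],[0,0,0],[0,0,0],[0,0,0],[0,0,0],[0,0,0],[0,0,0],[0,0,0]])

```text
time_s: 33.8
position: [0.5678, -0.3466, 0.1205]
tool_rot: [2.404, 2.023, 0.007]
force: [-0.7, -0.6, -1.7]
width: 0.313
grasp_force: 20.0
```

```bash
python3 arc.py .5295 -.3074 -71 1; python3 - <<'E'
from h import *
p,q=now(); print((q.inv().apply(np.array([.5474,-.3593,p[2]])-p)*1e3).round(1))
E
```

```text
[ 0.5678 -0.3466  0.1205] r 0.0548 ang -45.6 F [-0.7 -0.6 -1.7] w 0.31290021464166917 [ 0.004  0.003 -1.   ]
[[-5.2, -13.4, -0.1]]
[-16.  -17.9  -0.1]
```

Request:
step_arm(jaw=[22,22,22,22], translation=[[-9.1,-8,0],[-7,-9.9,0],[0,0,0],[0,0,0]], rotation=[[0,0,0],[0,0,0],[0,0,0],[0,0,0]])

```text
time_s: 34.3
position: [0.5483, -0.3588, 0.1205]
tool_rot: [2.401, 2.024, 0.008]
force: [1.2, -4.0, -4.1]
width: 0.31
grasp_force: 20.0
```

```bash
python3 arc.py .5295 -.3074 -71 1
```

```text
[ 0.5483 -0.3588  0.1205] r 0.0547 ang -69.9 F [ 1.2 -4.  -4.1] w 0.3099763468302504 [ 0.005  0.002 -1.   ]
[[-5.2, -13.4, -0.1]]
```

Request:
step_arm(jaw=[22,22,22], translation=[[-0.3,-1,0],[0,0,0],[0,0,0]], rotation=[[0,0,0],[0,0,0],[0,0,0]])

```text
time_s: 34.67
position: [0.548, -0.3588, 0.1205]
tool_rot: [2.4, 2.024, 0.009]
force: [2.7, -5.6, -4.1]
width: 0.314
grasp_force: 20.0
```

Request:
step_arm(jaw=[40,60,87,87,87,87,87,87,87,87,87], translation=[[0,0,0],[0,0,0],[0,0,0],[0,0,0],[0,0,0],[0,0,-20],[0,0,-30],[0,0,-30],[0,0,-30],[0,0,-20],[0,0,0]], rotation=[[0,0,0],[0,0,0],[0,0,0],[0,0,0],[0,0,0],[0,0,0],[0,0,0],[0,0,0],[0,0,0],[0,0,0],[0,0,0]])

```text
time_s: 36.05
position: [0.5476, -0.3587, 0.2524]
tool_rot: [2.399, 2.023, 0.01]
force: [0.7, 1.5, -0.2]
width: 1.0
grasp_force: 0.0
```

```bash
python3 - <<'E'
from h import *
d,K=cam("scene"); k=np.array([206.4,159.5])
for n,im in(("start",cv2.imread("pics/scene0.png")[:,:,::-1].copy()),("now",d["color"])):
    hsv=cv2.cvtColor(im,cv2.COLOR_RGB2HSV); m=((hsv[...,0]<6)|(hsv[...,0]>174))&(hsv[...,1]>200)
    z=np.argwhere(m); z=z[np.hypot(z[:,0]-k[1],z[:,1]-k[0])<25]; print(n,len(z),z.mean(0)[::-1])
# px per degree of crank
a=np.radians([-72,-71,-70]);print(proj(d,K,np.c_[.5295+.055*np.cos(a),-.3074+.055*np.sin(a),0*a+.131]))
cv2.imwrite("pics/end.png",cv2.resize(d["color"][110:300,130:450],None,fx=2.5,fy=2.5,interpolation=3)[:,:,::-1])
E
```

```text
start 109 [206.65137615 158.86238532]
now 113 [206.46902655 159.16814159]
[[206.65394892 159.46908817]
 [206.57731841 159.69838772]
 [206.5058969  159.92820759]]
```

View pics/end.png

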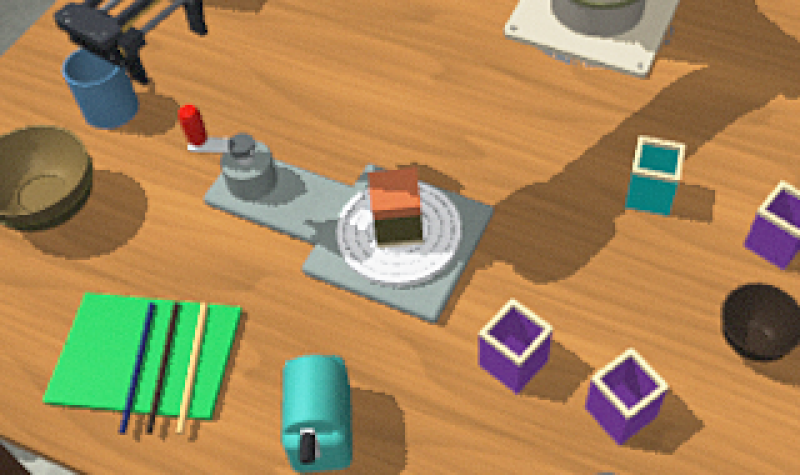

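The pot stands mouth-down in the middle of the wheel. The knob is back within about 0.4 px of its start, roughly 1–2°, the gripper is clear, and the bowl and look-alikes look undisturbed (the jar is outside this crop). Handing in.

```bash
python3 -c "
from h import *
print(sign_off())"
```

```text
the job is handed in; nothing more can be done
None
```

The pot stands mouth-down in the middle of the wheel, and the crank was turned two full turns clockwise, with the knob back within about 1–2° of its start; the job was handed in at about 36 s, and sign-off returned no verdict.

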